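# Vent the gas-law cylinder, draw its piston to the pointer and hold it

## Robot

A 7-joint arm with a two-finger parallel gripper is mounted at the origin on the work surface. World frame = base frame: x ahead of the robot, y to its left, z up, the work surface at z = 0. Lengths are in m, angles in rad, forces in N, time in s.
With the tool pointing down it reaches from about 0.425 to 0.875 m from the base axis. Payload 4.7 kg.
Tool frame: the origin (TCP) lies midway between the tips of the shut fingers; the grasp point (between the pads) lies 19 mm behind it; z points along the fingers, y is the direction in which the jaws open and shut (so a half turn about z gives the same grasp; the last joint's range is limited). The gripper opens to 87 mm and grips with 3 to 60 N. Pads are 19 mm wide; open, the fingers measure 117 mm over their backs; the gripper's body (75 mm by 190 mm) begins 51 mm behind the grasp point.
Start: joints at [1.159, 0.321, -0.07, 1.45, 0.023, 1.371, -0.057], TCP at [0.268, -0.592, 0.223] pointing down, gripper open.
Joint ranges: [-2.86, 2.86], [-0.3, 2.09], [-1.38, 1.24], [0.06, 2.45], [-1.56, 4.7], [0.09, 2.05], [-2.69, 2.69]. Speed limits (rad/s): [2.57, 2.57, 3.14, 3.14, 3.14, 3.14, 3.14].

## Interface

Orientations are given as a rotation vector (axis times angle).
In Python, from bench import * gives the robot as it stands.
- The arm moves only by the tool move_arm, never from a script. Its arguments are lists of equal length, an entry for each row: "jaw": the closure in counts, from 0 (fully open) to 255 (shut); "slide": the shift along the tool's x, y, z in cm, a list of three; "dr": the turn, a rotation vector about the tool's x, y, z in degrees, a list of three. A call has 1 to 5 rows; each row shifts and turns the commanded pose from where the row before left it, along the tool's axes as they then stand; what a row does not reach is not made up. A row lasts 1/10 s, in which the tool goes at most 50 mm and 8.59 degrees, less where a joint would pass 70% of its speed; a pose out of reach is approached as far as the arm can. A call with a gripper value outside its range is refused whole. The fingers move at their own pace and stop on an object; "force" is the grip in N (left out, the last holds). Time passes only in rows, so rows that do not move let the fingers close. It gives the time, the measured TCP pose, the force and the opening at its end, in the units of the state.
- get_state(): the state, without advancing time (a new reading comes with each control period).
- get_image(name): name is "scene" or "top" or "wrist"; returns (picture, depth): 384x512x3 uint8, red, green, blue; 384x512 float32, m along the optical axis (not along the pixel's ray), 0 where there is no reading.
- camera_params(name): a dict with "K" (3x3 intrinsics, pixels), "extrinsics" (4x4, takes a point from camera to world coordinates); the wrist camera has in their place "tool_from_camera" (4x4, takes a point from camera to tool coordinates, whose origin is the TCP and whose axes are the flange's). Camera axes: x right, y up, looking along -z (the intrinsics and any distortion apply to the point x, -y, -z); pixel columns grow to the right and rows downward; lengths in m; the calibration is good to about 2 mm. A picture is of the moment at which its call begins: read the wrist's pose just before it. camera_params takes no time and is no camera call.
- close_job(): hands the job in, once; it reports no verdict.
Trained networks look in the newest picture that a camera, given by its name, has taken for a name from the list of things; names that differ only in an ending like _2 or _b are one class to them, and where a whole thing is asked for, a point or a joint stands for the part that bears it (a point fixed in the world has none). Each returns a list of dicts, best first, with "score" (0 to 1); they miss things now and then, are a little off and sometimes report something else, mostly with a low value. They report only what shows in the picture. A call takes as long as a camera call.
- regions_of(camera, query): "mask" (384x512 bool, what is visible of it) and "xy" ([column, row] in pixels, amid what is visible of it).
The state is a dict: "time": time; "joint_positions": joint angles; "qd": joint speeds; "joint_torque": joint torques, N m; "position": TCP position; "tool_rot": TCP orientation; "ft_force": force on the tool from outside, world axes, zero at the start; "torque": the same for the moment, N m; "grip_width": opening from 0.0 (shut) to 1.0 (fully open).
Only numpy, scipy, OpenCV 4.12 (cv2) and the standard library are available. Lean on these libraries where they do the work, as an engineer would, in place of code of your own. Each camera call takes 0.05 s, during which the arm holds its last target.

## Task

Get the gas-law apparatus ready for a vacuum reading: with the piston still at rest, press the spring vent plunger on top of the end block right down to its stop for about half a second and let it come fully back up. Then take the black T-handle, draw the piston out until its gas-side face (the one away from the handle) lines up with the rider's pointer, and finish your program while still holding it there, steady, so that the gauge can be read. Leave the rider where it is set, keep off the vent once you have begun to draw, and do not disturb the things standing around.

Things in the scene. Friction and masses are not known exactly. Their poses are not given: they have to be found in the camera images.
- apparatus: Gas-law apparatus, does not move: grey base plate (120 x 360 mm, y -215 to +145, top 15 mm high), clear cylinder 28 mm thick along y (y -70 to +118, axis 70 mm high) between aluminium blocks 56 mm wide, 95 mm high (y -130 to -70; +118 to +142, nuts to +148). Gauge at y -168, top 157 mm high. Origin on the bench under the cylinder axis; z up; y is the way the handle is drawn out. All mm.
- plunger: The moving part in one piece: black T-handle, 8 mm steel rod along y, and black piston inside the cylinder. Origin: T bar centre; axes as the apparatus. Slides only along y: rests at y = +200 mm of the apparatus (within 4 mm), can be drawn out 85 mm or pushed in 30 mm. Springs back at about 260 N/m (8 to 15 N at the pointer) plus about 1 N of seal friction, whenever let go.
- handle (a point): T bar centre. Round bar 14 mm thick, 110 mm long, lying along x of the apparatus, 70 mm above the bench, clear of the base plate. Its hub, 22 mm thick, 18 mm along y, joins the rod. The bare bar, 11 to 55 mm off the centre on either side, can be pinched from above with a finger before and a finger behind it (along y); free space behind it to the nuts of the end block: 45 mm at rest.
- piston_face (a point): Centre of the piston's gas-side face, on the cylinder axis, 190 mm from the T bar centre towards -y; seen through the clear cylinder. From this face the piston (23 mm thick, 18 mm long) reaches towards the handle. At rest it is at y = +10 mm of the apparatus. Axes as the apparatus.
- index (a point): The mark: point on the cylinder axis straight beneath the rider's dark steel pointer (3 mm wide, crossing over the cylinder 86 mm above the bench). The rider is a grey saddle 20 mm wide on the scale rail (22 mm wide, at x = +42 mm, 62 mm high) and slides if pushed. The mark lies 30 to 58 mm along +y from the resting piston face. Axes as the apparatus.
- vent_top (a point): Centre of the top of the spring vent plunger: black round head, 24 mm wide, 6 mm thick, at x = 0, y = -100 mm of the apparatus, top 120 mm above the bench when up. It goes straight down 8 mm to its stop.
- vent (a joint): How far the vent plunger is pressed: 0 fully up, 0.008 m at its stop. Spring: 2.5 N to start it, 6.5 N at the stop; returns by itself.
- tube_rack: Bystander: white rack with capped test tubes, 66 x 190 mm, 106 mm tall, loose. Origin at the centre of its underside.
- reagent_bottle: Bystander: amber bottle, 62 mm in diameter, 125 mm tall, loose. Origin at the centre of its underside.
- beaker: Bystander: clear beaker, 70 mm in diameter, 85 mm tall, loose. Origin at the centre of its underside.
- dishes: Bystander: stack of two clear dishes, 91 mm in diameter, 33 mm tall, loose. Origin at the centre of its underside.

How it is judged:
By the outcome, as a careful person would: the job done as asked, in the order asked, and still so for the second after the job is handed in, while the arm keeps its last pose, push and grip.
It also fails if it takes over 48 s, if anything falls off the work surface, if the arm or the gripper's body presses on something with over 40 N, if the wrist force passes 120 N, or if a joint passes its speed limit or range.

## Working session

There is one attempt and no reset: what is moved stays moved. The work goes in short steps, Python scripts to look and compute and a tool call to move; the robot and the scene stay as the last step left them, time stands still between calls to the robot, and variables do not carry over. Pictures are saved under pics/ and viewed, and the job is handed in when it is done.

Besides the shell and the picture viewer there is one more tool, called as name(argument=value, ...) on one line, values as JSON. move_arm: Moves the arm, as the interface text tells. Its arguments: {"type":"object","properties":{"jaw":{"type":"array","items":{"type":"number"}},"slide":{"type":"array","items":{"type":"array","items":{"type":"number"}}},"dr":{"type":"array","items":{"type":"array","items":{"type":"number"}}},"force":{"type":"number"}},"required":["jaw","slide","dr"]}

```bash
mkdir -p pics; ls; cat > h.py <<'E'
from bench import *
import numpy as np, cv2
from scipy.spatial.transform import Rotation as R
def save(n,p): cv2.imwrite('pics/'+n,cv2.cvtColor(p,cv2.COLOR_RGB2BGR))
def ext(cam,st=None):
    c=camera_params(cam); K=np.array(c['K'])
    if 'extrinsics' in c: return K,np.array(c['extrinsics'])
    T=np.eye(4);T[:3,:3]=R.from_rotvec(st['tool_rot']).as_matrix();T[:3,3]=st['position']
    return K,T@np.array(c['tool_from_camera'])
def back(K,E,u,v,d):
    x=(u-K[0,2])/K[0,0]*d; y=(v-K[1,2])/K[1,1]*d
    return (E@np.array([x,-y,-d,1]))[:3]
def ray(K,E,u,v,z):
    p=back(K,E,u,v,1.);o=E[:3,3];t=(z-o[2])/(p[2]-o[2]);return o+t*(p-o)
def proj(K,E,P):
    q=np.linalg.inv(E)@np.append(P,1);return np.array([K[0,2]+K[0,0]*q[0]/-q[2],K[1,2]+K[1,1]*-q[1]/-q[2]])
E
python3 - <<'E'
from h import *
st=get_state();print(st)
for c in ['scene','top','wrist']:
    print(c,camera_params(c))
    p,d=get_image(c);save(c+'0.png',p);np.save('pics/'+c+'0.npy',d)
E
```

```text
pics
{'time': 0.0, 'joint_positions': array([ 1.15907503,  0.32182022, -0.07008019,  1.45167294,  0.02263183,
        1.37081273, -0.056876  ]), 'qd': array([ 0.0019111 , -0.0009139 ,  0.00125868, -0.00112694,  0.00132481,
        0.00013363, -0.0008995 ]), 'joint_torque': array([ 1.40073048e-04, -4.91288352e+01, -4.03785277e-01, -3.12525558e+01,
       -6.38705771e-02,  4.37966001e-02,  1.70072376e-04]), 'position': array([ 0.26820493, -0.59147264,  0.22146434]), 'tool_rot': array([-3.06882781e+00, -6.63532206e-01,  8.39946340e-04]), 'ft_force': array([-0.18838352, -0.70107738,  0.36871839]), 'torque': array([ 0.03158231, -0.0043126 , -0.03158831]), 'grip_width': 1.0010818164260422}
scene {'K': array([[449.68024264,   0.        , 256.03110276],
       [  0.        , 449.68024264, 178.75295387],
       [  0.        ,   0.        ,   1.        ]]), 'extrinsics': array([[ 0.18262944, -0.74789697,  0.63819794,  1.18857166],
       [ 0.98304056,  0.14990765, -0.105636  , -0.13961797],
       [-0.01666591,  0.6466667 ,  0.7625906 ,  0.81078013],
       [ 0.        ,  0.        ,  0.      
[... 369 characters left out ...]
       [ 7.25934405e-03,  1.03821334e-01,  9.94569471e-01,
         9.29628812e-01],
       [ 0.00000000e+00,  0.00000000e+00,  0.00000000e+00,
         1.00000000e+00]])}
wrist {'K': array([[288.40545731,   0.        , 251.00184515],
       [  0.        , 288.40545731, 186.13778875],
       [  0.        ,   0.        ,   1.        ]]), 'tool_from_camera': array([[ 9.93068961e-04,  9.66631910e-01,  2.56167456e-01,
         6.92452548e-02],
       [ 9.99999267e-01, -1.13748359e-03,  4.15586370e-04,
         5.53263369e-04],
       [ 6.93105323e-04,  2.56166855e-01, -9.66632330e-01,
        -1.62639920e-01],
       [ 0.00000000e+00,  0.00000000e+00,  0.00000000e+00,
         1.00000000e+00]])}
```

View pics/scene0.png

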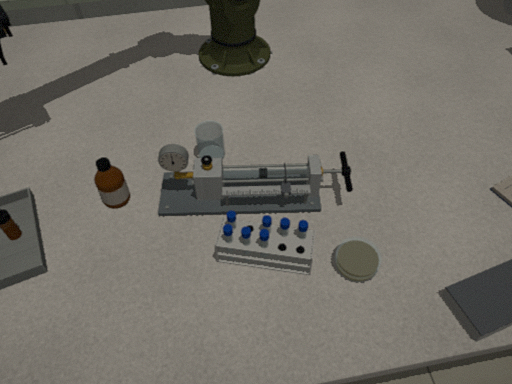

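View pics/top0.png

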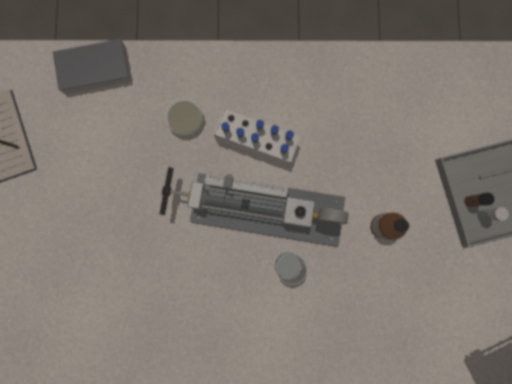

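The handle shows in the top picture at (167,191), the vent head at (300,212), with the rack above (far side) and the beaker below at (289,267). Next I measure them.

```bash
python3 - <<'E'
from h import *
for c in ['top','scene']:
    K,E=ext(c)
    p,d=get_image(c);save(c+'1.png',p)
    for n,z in [('handle',.07),('vent_top',.12),('apparatus',.015),('index',.086),('piston_face',.07),('plunger',.07),('tube_rack',.1),('reagent_bottle',.1),('beaker',.08),('dishes',.03)]:
        for r in regions_of(c,n)[:2]:
            u,v=r['xy'];m=r['mask'];dd=d[int(v),int(u)]
            print(c,n,round(r['score'],2),np.round(r['xy'],1),m.sum(),'ray',ray(K,E,u,v,z).round(4),'dep',back(K,E,u,v,dd).round(4))
            np.save(f'pics/m_{c}_{n}.npy',m) if r is not None else 0
p=cv2.imread('pics/top1.png');cv2.imwrite('pics/topz.png',cv2.resize(p[150:260,150:360],None,fx=3.8,fy=3.8,interpolation=cv2.INTER_CUBIC))
p=cv2.imread('pics/scene1.png');cv2.imwrite('pics/scz.png',cv2.resize(p[130:230,150:360],None,fx=3.8,fy=3.8,interpolation=cv2.INTER_CUBIC))
E
```

```text
top handle 0.96 [165.3 188.3] 399 ray [0.59   0.1606 0.07  ] dep [0.5892 0.1591 0.0773]
top apparatus 0.78 [265.4 207.8] 8107 ray [ 0.5491 -0.068   0.015 ] dep [ 0.5449 -0.0648  0.0821]
top index 0.52 [227.8 180.1] 116 ray [0.6065 0.0187 0.086 ] dep [0.6083 0.0194 0.0725]
top piston_face 0.93 [166.5 193.5] 377 ray [0.5782 0.1577 0.07  ] dep [0.5773 0.1557 0.0793]
top plunger 0.63 [164.7 193.2] 359 ray [0.5789 0.1617 0.07  ] dep [0.578  0.1598 0.0787]
top tube_rack 0.83 [254.  140.6] 2703 ray [ 0.6927 -0.0396  0.1   ] dep [ 0.6922 -0.0396  0.1023]
top reagent_bottle 0.7 [389.4 224.1] 855 ray [ 0.5081 -0.3329  0.1   ] dep [ 0.5081 -0.3344  0.0958]
top beaker 0.74 [298.1 212.3] 92 ray [ 0.5349 -0.1377  0.08  ] dep [ 0.5329 -0.1325  0.1189]
top beaker 0.69 [290.2 269.9] 846 ray [ 0.4088 -0.1185  0.08  ] dep [ 0.4013 -0.127   0.0027]
top dishes 0.85 [184.3 115.7] 1233 ray [0.771  0.1273 0.03  ] dep [0.7705 0.127  0.0314]
scene vent_top 0.7 [343.4 167.4] 337 ray [0.6157 0.1373 0.12  ] dep [0.5818 0.1536 0.0791]
scene vent_top 0.53 [208.3 156.4] 62 ray [ 0.5299 -0.1313  0.12  ] dep [ 0.5299
[... 183 characters left out ...]
 [0.6083 0.0203 0.0717]
scene piston_face 0.93 [344.5 170.1] 275 ray [0.5823 0.1572 0.07  ] dep [0.5893 0.1538 0.0786]
scene plunger 0.8 [345.3 170.7] 371 ray [0.5843 0.1584 0.07  ] dep [0.5905 0.1553 0.0776]
scene tube_rack 0.91 [265.7 245.8] 4484 ray [ 0.7562 -0.0533  0.1   ] dep [ 0.7391 -0.0498  0.072 ]
scene tube_rack 0.71 [284.1 187.1] 125 ray [0.6269 0.0109 0.1   ] dep [0.6047 0.0168 0.0719]
scene reagent_bottle 0.78 [111.4 186.5] 1258 ray [ 0.5558 -0.3368  0.1   ] dep [ 0.5361 -0.3429  0.0778]
scene beaker 0.92 [208.6 139.4] 1007 ray [ 0.4384 -0.124   0.08  ] dep [ 0.3827 -0.1228  0.0257]
scene beaker 0.63 [237.3 185.5] 8991 ray [ 0.5876 -0.0805  0.08  ] dep [ 0.5319 -0.075   0.0123]
```

View pics/topz.png

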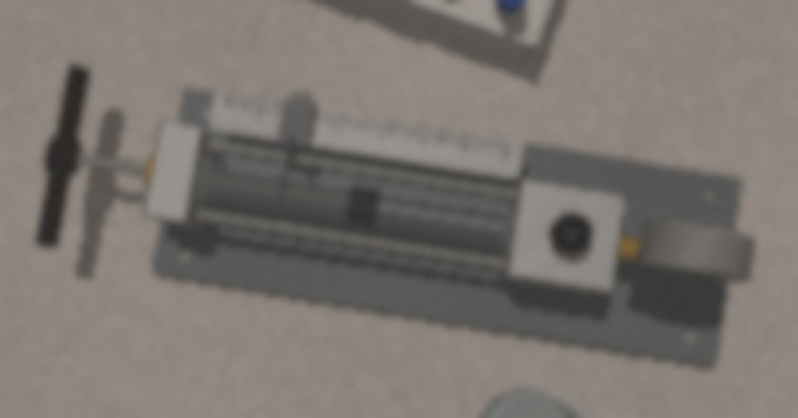

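View pics/scz.png

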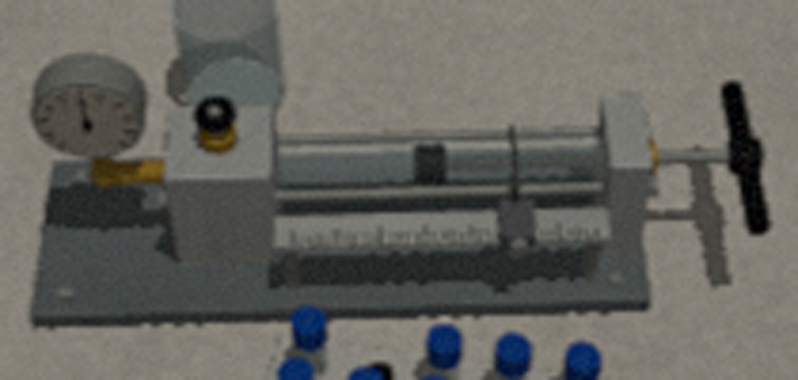

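```bash
python3 - <<'E'
from h import *
f=lambda a,b,ox,oy:(ox+(a+.5)/3.8-.5,oy+(b+.5)/3.8-.5)
K,E=ext('top');t=lambda a,b,z:ray(K,E,*f(a,b,150,150),z)
K2,E2=ext('scene');s=lambda a,b,z:ray(K2,E2,*f(a,b,150,130),z)
vt=t(570,233,.12);h=t(62,157,.07)
vs=s(215,112,.12);hs=s(746,157,.07)
print('vent',vt,vs,'handle',h,hs,np.linalg.norm((h-vt)[:2]),np.linalg.norm((hs-vs)[:2]))
yd=(h-vt)[:2];yd/=np.linalg.norm(yd);print(yd,np.degrees(np.arctan2(yd[1],yd[0])))
yd2=(hs-vs)[:2];yd2/=np.linalg.norm(yd2);print(np.degrees(np.arctan2(yd2[1],yd2[0])))
b=t(77,68,.075)-t(47,243,.075);print('bar',np.degrees(np.arctan2(b[1],b[0])),np.linalg.norm(b))
b=t(163,290,.0)
for nm,fn,V,Y,pts in [('top',t,vt,yd,[('idx',290,175,.086),('idx',293,150,.086),('faceR',378,210,.07),('pistL',347,205,.07)]),
  ('scene',s,vs,yd2,[('idx',515,150,.086),('idx',514,175,.086),('faceL',416,163,.07),('pistR',444,163,.07)])]:
    for n,a,bb,z in pts:
        p=fn(a,bb,z);dv=(p-V)[:2];print(nm,n,p.round(4),'yapp',(dv@Y*1000-100).round(1),'x',(dv@np.array([Y[1],-Y[0]])*1000).round(1))
E
```

```text
vent [ 0.53575201 -0.13564959  0.12      ] [ 0.53681567 -0.13653069  0.12      ] handle [0.58402929 0.15903809 0.07      ] [0.58524503 0.15956387 0.07      ] 0.29861602037491386 0.3000289872320068
[0.16167009 0.98684486] 80.69615260789935
80.71092688178486
bar -8.471631449017288 0.10514981444513337
top idx [0.5716 0.0226 0.086 ] yapp 62.0 x 9.8
top idx [0.5863 0.021  0.086 ] yapp 62.7 x 24.6
top faceR [ 0.5523 -0.0287  0.07  ] yapp 8.2 x -1.0
top pistL [ 0.5553 -0.0103  0.07  ] yapp 26.8 x -1.0
scene idx [0.5676 0.0272 0.086 ] yapp 66.5 x 4.0
scene idx [0.5857 0.0224 0.086 ] yapp 64.8 x 22.5
scene faceL [ 0.5524 -0.0272  0.07  ] yapp 10.5 x -2.3
scene pistR [ 0.5556 -0.0114  0.07  ] yapp 26.5 x -1.7
```

```bash
cat >> h.py <<'E'
YAW=np.radians(80.7); Y=np.array([np.cos(YAW),np.sin(YAW),0]); X=np.array([Y[1],-Y[0],0])
V=np.array([.5363,-.1361,.12]); O=V+.1*Y; O[2]=0
def app(x,y,z): return O+X*x/1000+Y*y/1000+np.array([0,0,z/1000])
def toapp(p): q=np.asarray(p)-O; return np.array([q@X,q@Y,q[2]])*1000
def plan(P,sgn=None):
    st=get_state();Rm=R.from_rotvec(st['tool_rot']).as_matrix()
    print('tool x',Rm[:,0].round(3),'y',Rm[:,1].round(3),'z',Rm[:,2].round(4),'pos',np.round(st['position'],4),'app',toapp(st['position']).round(1),'f',np.round(st['ft_force'],2),'t',st['time'],'w',round(st['grip_width'],3))
    ys=Y if (Rm[:,1]@Y>0) else -Y
    T=np.stack([np.cross(ys,[0,0,-1]),ys,[0,0,-1]],1)
    print('slide cm (tool)',(Rm.T@(np.asarray(P)-st['position'])*100).round(2),'dr deg',np.degrees(R.from_matrix(Rm.T@T).as_rotvec()).round(2))
E
python3 -c "
from h import *
plan(app(0,-60,250))"
```

```text
tool x [ 0.911  0.413 -0.   ] y [ 0.413 -0.911  0.   ] z [-0.e+00 -1.e-04 -1.e+00] pos [ 0.2684 -0.592   0.2226] app [-190.7 -593.2  222.6] f [-0.35  0.64  0.79] t 1.25 w 1.0
slide cm (tool) [ 45.44 -33.78  -2.75] dr deg [ 0.    0.   33.69]
```

move_arm(jaw=[255,255,255,255,255], slide=[[3.8,-2.8,-0.5],[3.8,-2.8,-0.5],[3.8,-2.8,-0.5],[3.8,-2.8,-0.3],[3.8,-2.8,-0.2]], dr=[[0,0,0],[0,0,0],[0,0,0],[0,0,0],[0,0,0]], force=10)

```text
time: 1.75
position: [0.3845, -0.3843, 0.2431]
tool_rot: [3.07, 0.663, 0.001]
ft_force: [0.1, 1.2, -0.1]
grip_width: 0.63
```

move_arm(jaw=[255,255,255,255,255], slide=[[3.8,-2.8,-0.2],[3.8,-2.8,-0.2],[3.8,-2.8,-0.2],[3.8,-2.8,0],[3.8,-2.8,0]], dr=[[0,0,0],[0,0,0],[0,0,0],[0,0,0],[0,0,0]])

```text
time: 2.25
position: [0.4996, -0.1783, 0.2491]
tool_rot: [3.07, 0.663, 0.001]
ft_force: [0.4, 0.1, -0.2]
grip_width: 0.172
```

move_arm(jaw=[255,255,255,255,255], slide=[[3.7,-2.8,0],[3.6,-2.8,0],[0,0,0],[0,0,0],[0,0,0]], dr=[[0,0,0],[0,0,8.4],[0,0,8.4],[0,0,8.4],[0,0,8.4]])

```text
time: 2.75
position: [0.5408, -0.1017, 0.2486]
tool_rot: [3.132, -0.241, -0.0]
ft_force: [-0.0, 0.1, -0.3]
grip_width: 0.006
```

```bash
python3 - <<'E'
from h import *
plan(app(0,-60,250))
st=get_state();p,d=get_image('wrist');save('w1.png',p);np.save('pics/w1.npy',d);np.save('pics/w1s.npy',np.concatenate([st['position'],st['tool_rot']]))
E
```

```text
tool x [ 0.988 -0.153  0.   ] y [-0.153 -0.988  0.   ] z [-0.e+00 -3.e-04 -1.e+00] pos [ 0.5408 -0.1017  0.2486] app [ -1.1 -65.4 248.6] f [-0.03  0.15 -0.32] t 2.75 w 0.006
slide cm (tool) [ 0.12 -0.54 -0.14] dr deg [ 0.02 -0.    0.5 ]
```

View pics/w1.png

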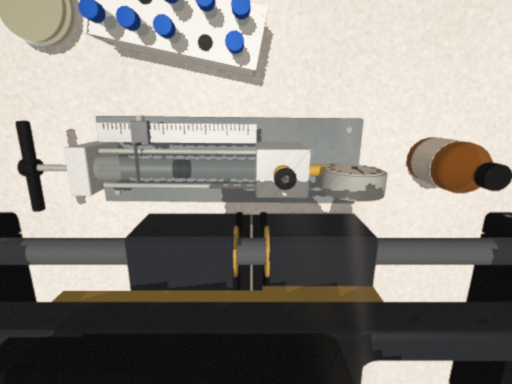

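The wrist picture shows the vent head at (285,178), the piston at about (182,168), the rider at (140,132) and the handle hub at (30,167). I'll zoom in.

```bash
python3 - <<'E'
import cv2
p=cv2.imread('pics/w1.png')
cv2.imwrite('pics/w1z.png',cv2.resize(p[110:210,90:220],None,fx=6,fy=6,interpolation=cv2.INTER_CUBIC))
cv2.imwrite('pics/w1y.png',cv2.resize(p[130:210,250:340],None,fx=6,fy=6,interpolation=cv2.INTER_CUBIC))
E
```

```text
(no output)
```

View pics/w1z.png

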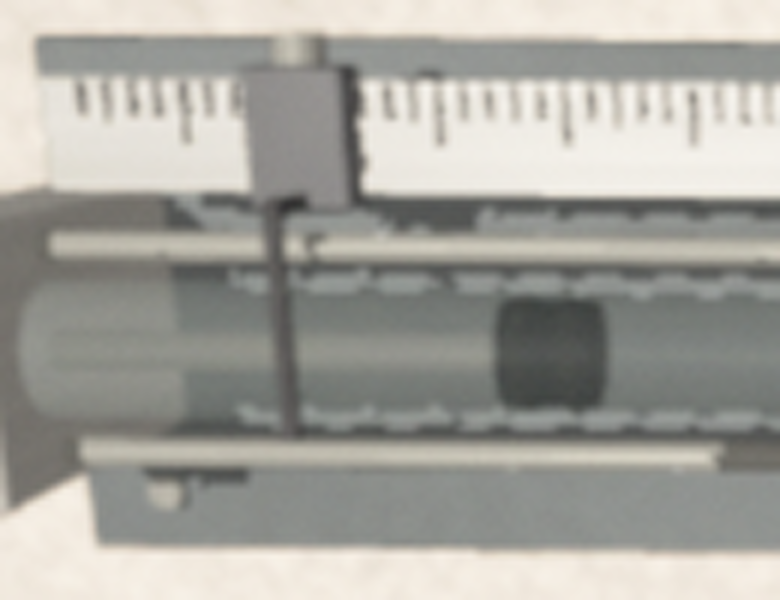

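View pics/w1y.png

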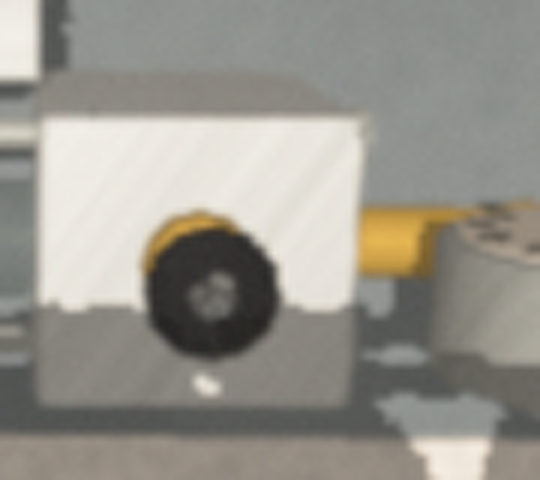

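```bash
python3 - <<'E'
from h import *
s=np.load('pics/w1s.npy');st={'position':s[:3],'tool_rot':s[3:]}
K,E=ext('wrist',st);print('cam',toapp(E[:3,3]).round(1))
f=lambda a,b,ox,oy:(ox+(a+.5)/6-.5,oy+(b+.5)/6-.5)
for n,a,b,z in [('idx',282,340,86),('idx',278,290,86),('idx',288,400,86),('faceR top corner',601,305,70),('faceR bot corner',601,400,70),('faceR mid lowrim',607,352,58.5),('hs left toprim',497,352,81.5),]:
    p=ray(K,E,*f(a,b,90,110),z/1000);print(n,toapp(p).round(1))
p=ray(K,E,*f(212,291,250,130),.12);print('vent',p,toapp(p).round(1))
for n,u,v,z in [('hub',30,167,81),('bar top',24,123,75),('bar bot',38,210,75)]:
    p=ray(K,E,u,v,z/1000);print(n,p.round(4),toapp(p).round(1))
# blocks top edges
for a,b in [(40,115),(362,115)]:
    print(toapp(ray(K,E,*f(a,b,250,130),.095)).round(1))
E
```

```text
cam [ 68.5 -65.5 411.2]
idx [ 4.5 65.1 86. ]
idx [14.1 64.9 86. ]
idx [-7.3 65.  86. ]
faceR top corner [ 9.1  7.3 70. ]
faceR bot corner [-10.4   8.1  70. ]
faceR mid lowrim [-2.8  8.9 58.5]
hs left toprim [ 1.6 25.4 81.5]
vent [ 0.53629614 -0.13737043  0.12      ] [   0.2 -101.3  120. ]
hub [0.5848 0.1511 0.081 ] [  1.4 191.2  81. ]
bar top [0.6342 0.145  0.075 ] [ 51.2 193.2  75. ]
bar bot [0.5311 0.1648 0.075 ] [-53.7 196.1  75. ]
[ 27.1 -71.6  95. ]
[  27.6 -130.4   95. ]
```

move_arm(jaw=[255,255,255,255,255], slide=[[0.1,3.5,0],[0,0,4],[0,0,4],[0,0,2.5],[0,0,0]], dr=[[0,0,0.5],[0,0,0],[0,0,0],[0,0,0],[0,0,0]])

```text
time: 3.3
position: [0.5334, -0.1366, 0.1397]
tool_rot: [-3.131, 0.244, 0.012]
ft_force: [-0.5, 0.8, 0.2]
grip_width: 0.01
```

```bash
python3 - <<'E'
from h import *
plan(np.array([.5363,-.137,.112]))
p,d=get_image('scene');save('s2.png',p[110:210,140:360])
E
python3 -c "
import cv2;p=cv2.imread('pics/s2.png');cv2.imwrite('pics/s2z.png',cv2.resize(p,None,fx=3.6,fy=3.6))"
```

```text
tool x [ 0.988 -0.155 -0.008] y [-0.155 -0.988 -0.001] z [-0.0074  0.0022 -1.    ] pos [ 0.5334 -0.1366  0.1397] app [  -2.8 -101.   139.7] f [-0.45  0.84  0.24] t 3.3 w 0.01
slide cm (tool) [ 0.32 -0.    2.77] dr deg [-0.05  0.44  0.39]
```

View pics/s2z.png

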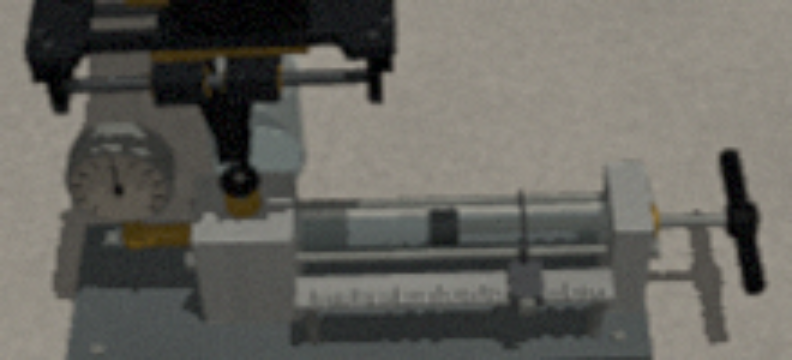

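The fingertips stand right above the vent head (about (238,180) in the zoom). I'll correct 2.5 mm in x and press slowly.

move_arm(jaw=[255,255,255,255], slide=[[0.25,0,0.5],[0,0,0.7],[0,0,0.6],[0,0,0]], dr=[[0,0.4,0.3],[0,0,0],[0,0,0],[0,0,0]])

```text
time: 3.75
position: [0.5386, -0.1374, 0.1251]
tool_rot: [3.131, -0.255, 0.01]
ft_force: [-0.0, -0.3, 0.9]
grip_width: 0.001
```

move_arm(jaw=[255,255,255], slide=[[-0.2,0,0.3],[0,0,0.5],[0,0,0.4]], dr=[[0,-0.3,0],[0,0,0],[0,0,0]])

```text
time: 4.05
position: [0.5374, -0.1372, 0.1139]
tool_rot: [3.131, -0.255, 0.004]
ft_force: [-1.4, 0.2, 4.9]
grip_width: 0.004
```

move_arm(jaw=[255,255], slide=[[0,0,0.2],[0,0,0]], dr=[[0,0,0],[0,0,0]])

```text
time: 4.25
position: [0.5374, -0.1372, 0.1125]
tool_rot: [3.13, -0.255, 0.004]
ft_force: [-1.3, -0.0, 7.5]
grip_width: 0.004
```

move_arm(jaw=[255,255,255], slide=[[0,0,0.2],[0,0,0.1],[0,0,0]], dr=[[0,0,0],[0,0,0],[0,0,0]])

```text
time: 4.55
position: [0.5374, -0.1372, 0.1122]
tool_rot: [3.13, -0.255, 0.004]
ft_force: [-8.9, 1.8, 22.7]
grip_width: 0.003
```

The force rose to 22.7 N with no further travel, so it's at the stop. I'll hold 0.2 s more, then come up.

move_arm(jaw=[255,255,255,255,255], slide=[[0,0,-0.1],[0,0,0],[0,0,-1.2],[0,0,-2],[0,0,-3]], dr=[[0,0,0],[0,0,0],[0,0,0],[0,0,0],[0,0,0]])

```text
time: 5.05
position: [0.5356, -0.1368, 0.1703]
tool_rot: [-3.131, 0.255, 0.003]
ft_force: [-0.1, -0.4, -0.2]
grip_width: 0.004
```

```bash
python3 - <<'E'
from h import *
plan(app(-32,196,200))
for c,w in [('scene',(140,110)),('top',(150,130))]:
    p,d=get_image(c);save(c+'3.png',cv2.resize(p[w[1]:w[1]+110,w[0]:w[0]+215],None,fx=3.7,fy=3.7,interpolation=cv2.INTER_CUBIC))
E
```

```text
tool x [ 0.987 -0.162 -0.002] y [-0.162 -0.987 -0.001] z [-1.9e-03  9.0e-04 -1.0e+00] pos [ 0.5356 -0.1368  0.1703] app [  -0.6 -100.8  170.3] f [-0.11 -0.37 -0.2 ] t 5.05 w 0.004
slide cm (tool) [ -3.15 -29.68  -2.94] dr deg [-0.03  0.12 -0.01]
```

View pics/scene3.png

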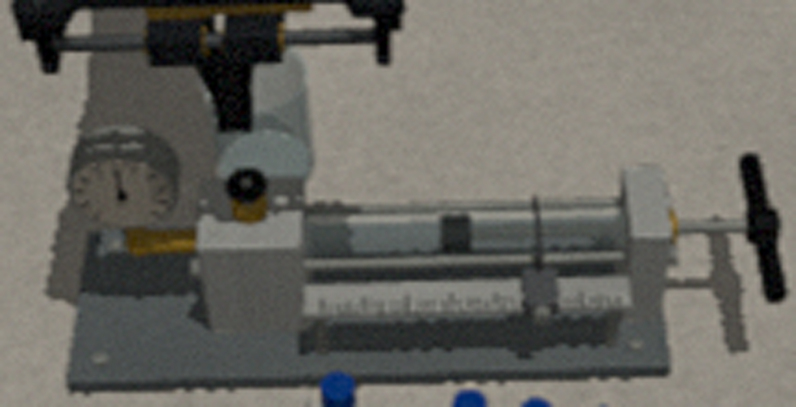

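The vent head is back up; the piston hasn't moved. Next I go toward the handle with the jaws partly open (about 40 mm).

move_arm(jaw=[135,135,135,135,135], slide=[[0,-3,-4],[-0.6,-4.9,-0.5],[-0.6,-4.9,0],[-0.6,-4.9,0],[-0.6,-4.0,0]], dr=[[0,0,0],[0,0,0],[0,0,0],[0,0,0],[0,0,0]], force=30)

```text
time: 5.65
position: [0.5477, 0.0841, 0.2158]
tool_rot: [-3.131, 0.252, -0.002]
ft_force: [0.4, -0.0, -0.1]
grip_width: 0.37
```

```bash
python3 - <<'E'
from h import *
plan(app(-32,196,200))
st=get_state();p,d=get_image('wrist');save('w4.png',p);np.save('pics/w4s.npy',np.concatenate([st['position'],st['tool_rot']]))
print(get_state()['position'])
save('w4z.png',cv2.resize(p[90:190,30:160],None,fx=6,fy=6,interpolation=cv2.INTER_CUBIC))
E
```

```text
tool x [ 0.987 -0.16   0.001] y [-0.16  -0.987 -0.001] z [ 1.4e-03  3.0e-04 -1.0e+00] pos [0.5477 0.0841 0.2158] app [-24.3 119.2 215.8] f [ 0.38 -0.   -0.14] t 5.65 w 0.37
slide cm (tool) [-0.76 -7.68  1.59] dr deg [-0.03 -0.08  0.09]
[0.54670701 0.09289214 0.21608709]
```

View pics/w4.png

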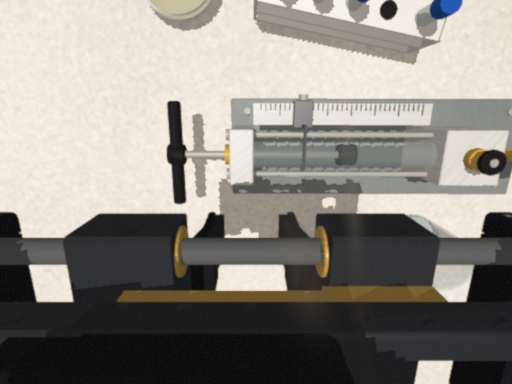

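```bash
python3 - <<'E'
from h import *
get_image('top')
st=get_state();p,d=get_image('wrist');save('w5.png',p);np.save('pics/w5s.npy',np.concatenate([st['position'],st['tool_rot']]))
plan(app(-32,196,200));print(st['position'],get_state()['position'])
save('w5z.png',cv2.resize(p[85:185,260:390],None,fx=6,fy=6,interpolation=cv2.INTER_CUBIC))
save('w5y.png',cv2.resize(p[90:210,150:270],None,fx=5,fy=5,interpolation=cv2.INTER_CUBIC))
E
```

```text
tool x [ 0.988 -0.155  0.001] y [-0.155 -0.988 -0.001] z [ 7.e-04  9.e-04 -1.e+00] pos [0.5474 0.085  0.2157] app [-24.8 120.  215.7] f [ 0.05 -0.1  -0.46] t 5.8 w 0.448
slide cm (tool) [-0.67 -7.6   1.58] dr deg [-0.06 -0.03  0.39]
[0.54693612 0.08932824 0.21598606] [0.54742423 0.08502936 0.21571495]
```

View pics/w5z.png

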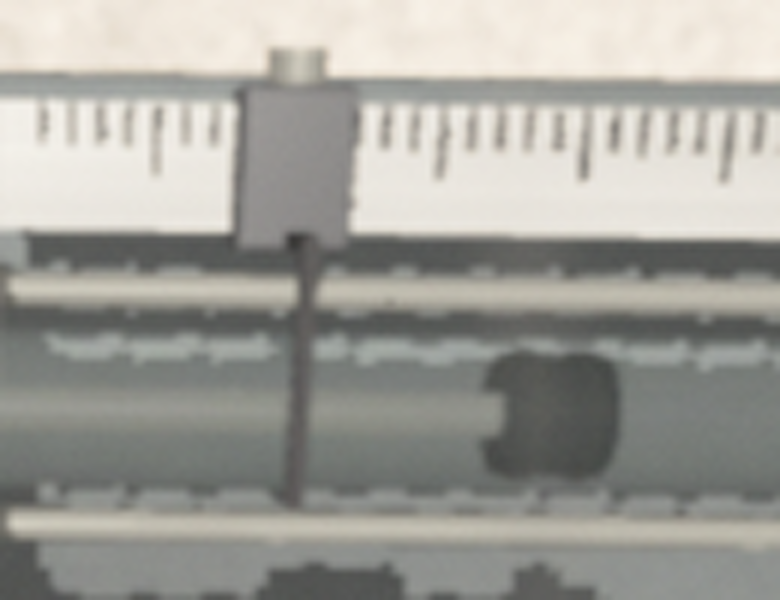

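View pics/w5y.png

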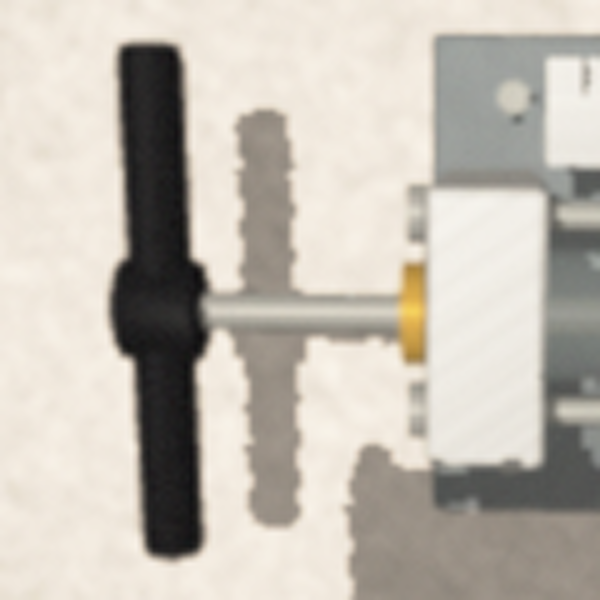

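```bash
python3 - <<'E'
from h import *
s=np.load('pics/w5s.npy');st={'position':s[:3],'tool_rot':s[3:]}
K,E=ext('wrist',st);print('cam',toapp(E[:3,3]).round(1))
f=lambda a,b,k,ox,oy:(ox+(a+.5)/k-.5,oy+(b+.5)/k-.5)
for n,a,b,z in [('idx',299,415,86),('faceR top rim',618,415,81.5),('rightcorner',612,360,76),('blk',0,0,95)]:
    print(n,toapp(ray(K,E,*f(a,b,6,260,85),z/1000)).round(1))
for n,a,b,z in [('hub',160,308,81),('hubside',160,308,75),('barT',150,50,76),('barB',172,550,76),('blk L edge top',430,325,95),('blk R',545,325,95)]:
    p=ray(K,E,*f(a,b,5,150,90),z/1000);print(n,p.round(4),toapp(p).round(1))
E
```

```text
cam [ 43.6 123.6 378.7]
idx [ 1.  64.8 86. ]
faceR top rim [ 1.1  9.  81.5]
rightcorner [ 9.9  9.  76. ]
blk [ 66.4 117.1  95. ]
hub [0.5854 0.156  0.081 ] [  1.3 196.2  81. ]
hubside [0.5848 0.1576 0.075 ] [  0.4 197.7  75. ]
barT [0.6362 0.1484 0.076 ] [ 52.6 196.9  76. ]
barB [0.5322 0.166  0.076 ] [-52.8 197.4  76. ]
blk L edge top [0.5756 0.1002 0.095 ] [  0.6 139.5  95. ]
blk R [0.5722 0.0777 0.095 ] [  0.9 116.8  95. ]
```

move_arm(jaw=[135,135,135,135], slide=[[-0.4,-4,2],[-0.3,-3.5,3],[0,0,4],[0,0,0]], dr=[[0,0,0.3],[0,0,0],[0,0,0],[0,0,0]])

```text
time: 6.2
position: [0.5498, 0.154, 0.1205]
tool_rot: [3.127, -0.262, -0.014]
ft_force: [-0.2, -0.6, -1.0]
grip_width: 0.47
```

```bash
python3 - <<'E'
from h import *
get_image('top')
plan(app(-32,197.5,52))
p,d=get_image('wrist');save('w6.png',p)
plan(app(-32,197.5,52))
E
```

```text
tool x [ 0.986 -0.168 -0.004] y [-0.168 -0.986  0.003] z [-0.0049 -0.0026 -1.    ] pos [0.5519 0.1537 0.1235] app [-31.4 188.5 123.5] f [ 0.4  -0.58  0.48] t 6.25 w 0.47
slide cm (tool) [-0.03 -0.93  7.15] dr deg [ 0.19  0.25 -0.39]
tool x [ 0.986 -0.169 -0.   ] y [-0.169 -0.986  0.002] z [-4.0e-04 -1.7e-03 -1.0e+00] pos [0.5538 0.1538 0.1259] app [-29.5 189.  125.9] f [0.49 0.34 1.01] t 6.3 w 0.469
slide cm (tool) [-0.25 -0.86  7.39] dr deg [ 0.1   0.   -0.46]
```

View pics/w6.png

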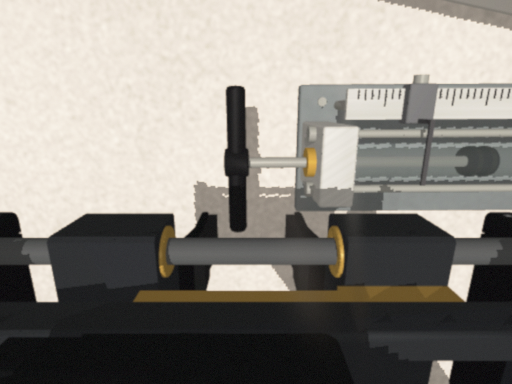

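move_arm(jaw=[135,135,135,135], slide=[[-0.2,-0.85,0],[0,0,3],[0,0,2.5],[0,0,0]], dr=[[0,0,-0.4],[0,0,0],[0,0,0],[0,0,0]])

```text
time: 6.7
position: [0.5524, 0.1636, 0.0703]
tool_rot: [3.13, -0.254, -0.002]
ft_force: [-0.4, -0.7, -0.4]
grip_width: 0.47
```

```bash
python3 - <<'E'
from h import *
p,d=get_image('wrist');save('w7.png',p)
plan(app(-32,197.5,52))
E
```

```text
tool x [ 0.987 -0.161  0.002] y [-0.161 -0.987  0.   ] z [ 1.5e-03 -6.0e-04 -1.0e+00] pos [0.5536 0.1643 0.072 ] app [-31.4 199.2  72. ] f [-0.72 -0.56  0.4 ] t 6.75 w 0.468
slide cm (tool) [-0.06  0.17  2.  ] dr deg [ 0.02 -0.09  0.03]
```

View pics/w7.png

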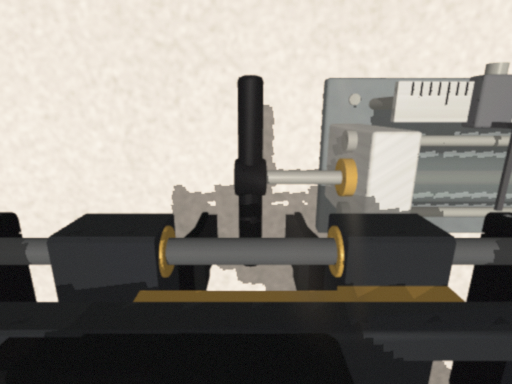

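The bar (column 251) is centred between the fingers. I'll go down 1.9 cm and close.

move_arm(jaw=[135,135,135,255,255], slide=[[0,0,1.5],[0,0,0.4],[0,0,0],[0,0,0],[0,0,0]], dr=[[0,0,0],[0,0,0],[0,0,0],[0,0,0],[0,0,0]], force=40)

```text
time: 7.25
position: [0.5539, 0.1649, 0.053]
tool_rot: [-3.131, 0.253, -0.004]
ft_force: [0.3, 0.5, -0.2]
grip_width: 0.366
```

move_arm(jaw=[255,255,255], slide=[[0,0,0],[0,0,0],[0,0,0]], dr=[[0,0,0],[0,0,0],[0,0,0]])

```text
time: 7.55
position: [0.5536, 0.1647, 0.0526]
tool_rot: [3.131, -0.253, 0.003]
ft_force: [-0.6, -0.3, 1.5]
grip_width: 0.145
```

```bash
python3 - <<'E'
from h import *
plan(app(-32,197.5,52))
E
```

```text
tool x [ 0.987 -0.16   0.002] y [-0.16  -0.987  0.   ] z [ 2.e-03 -5.e-04 -1.e+00] pos [0.5536 0.1647 0.0526] app [-31.5 199.6  52.6] f [-0.6  -0.3   1.55] t 7.55 w 0.145
slide cm (tool) [-0.05  0.21  0.06] dr deg [ 0.01 -0.12  0.08]
```

move_arm(jaw=[255,255,255,255,255], slide=[[0,-0.4,0],[0,-0.8,0],[0,-0.8,0],[0,-0.8,0],[0,-0.8,0]], dr=[[0,0,0],[0,0,0],[0,0,0],[0,0,0],[0,0,0]])

```text
time: 8.05
position: [0.559, 0.1975, 0.0526]
tool_rot: [3.125, -0.254, 0.0]
ft_force: [-2.9, -9.9, 7.9]
grip_width: 0.149
```

move_arm(jaw=[255,255,255,255,255], slide=[[0,-0.6,0],[0,-0.6,0],[0,-0.3,0],[0,0,0],[0,0,0]], dr=[[0,0,0],[0,0,0],[0,0,0],[0,0,0],[0,0,0]])

```text
time: 8.55
position: [0.5612, 0.2111, 0.0526]
tool_rot: [3.124, -0.255, -0.001]
ft_force: [-5.3, -11.0, 9.8]
grip_width: 0.146
```

```bash
python3 - <<'E'
from h import *
plan(app(-32,254,52))
for c,w in [('scene',(190,120)),('top',(150,150))]:
    p,d=get_image(c);save(c+'8f.png',p);save(c+'8.png',cv2.resize(p[w[1]:w[1]+80,w[0]:w[0]+160],None,fx=5,fy=5,interpolation=cv2.INTER_CUBIC))
E
```

```text
tool x [ 0.987 -0.162  0.   ] y [-0.162 -0.987  0.008] z [-0.001  -0.0076 -1.    ] pos [0.5612 0.2111 0.0526] app [-31.5 246.6  52.6] f [ -5.28 -10.96   9.79] t 8.55 w 0.146
slide cm (tool) [-0.05 -0.74  0.05] dr deg [ 0.44 -0.01 -0.02]
```

View pics/scene8.png

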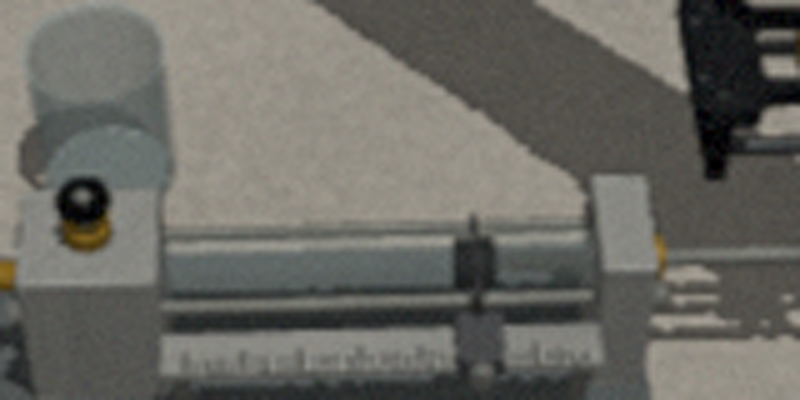

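View pics/top8.png

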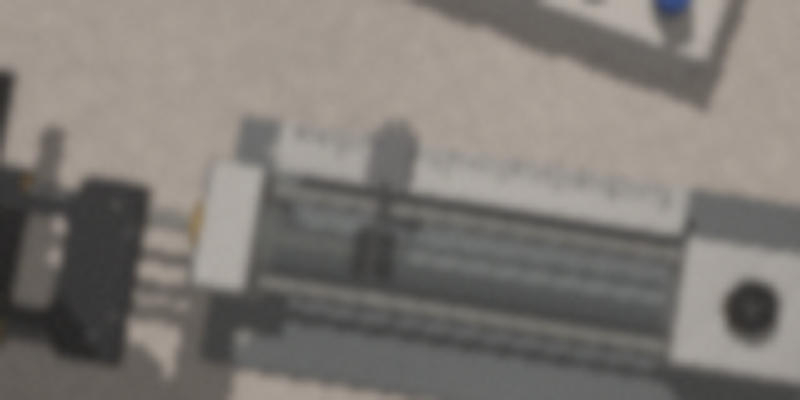

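```bash
python3 - <<'E'
from h import *
f=lambda a,b,k,ox,oy:(ox+(a+.5)/k-.5,oy+(b+.5)/k-.5)
for c,ox,oy,pts in [('scene',190,120,[('idxtop',474,225,86),('idxbot',477,300,86),('face up',457,240,81.5),('face mid',454,262,78),('hs mid',495,262,78)]),
                    ('top',150,150,[('idx',384,205,86),('idx',378,240,86),('faceR mid',391,255,70),('faceR',393,232,70),('hs L',353,250,76)])]:
    K,E=ext(c);print('cam',toapp(E[:3,3]).round(0))
    for n,a,b,z in pts: print(c,n,toapp(ray(K,E,*f(a,b,5,ox,oy),z/1000)).round(1))
    # predicted zoomed pixels for a given face y
    for yf in (55,57,63,65):
        th=np.linspace(0,2*np.pi,73)
        q=np.array([proj(K,E,app(11.5*np.cos(t),yf,70+11.5*np.sin(t))) for t in th]);q=(q-[ox,oy]+.5)*5-.5
        print(' rim y',yf,'cols',q[:,0].min().round(1),q[:,0].max().round(1), 'ptr at y x=0:',((proj(K,E,app(0,yf,86))-[ox,oy]+.5)*5-.5).round(1))
E
```

```text
cam [644.   2. 811.]
scene idxtop [-8.6 65.3 86. ]
scene idxbot [34. 64. 86.]
scene face up [-4.2 57.8 81.5]
scene face mid [ 5.4 56.1 78. ]
scene hs mid [ 6.  73.8 78. ]
 rim y 55 cols 448.8 452.0 ptr at y x=0: [451.3 240.4]
 rim y 57 cols 453.3 456.6 ptr at y x=0: [455.9 240.3]
 rim y 63 cols 466.9 470.5 ptr at y x=0: [469.8 239.9]
 rim y 65 cols 471.5 475.1 ptr at y x=0: [474.4 239.8]
cam [-62.   2. 930.]
top idx [20.6 63.3 86. ]
top idx [ 4.8 63.3 86. ]
top faceR mid [ 0.3 57.5 70. ]
top faceR [10.7 58.4 70. ]
top hs L [-0.7 74.3 76. ]
 rim y 55 cols 392.0 400.8 ptr at y x=0: [394.7 253.6]
 rim y 57 cols 387.6 396.5 ptr at y x=0: [390.2 252.8]
 rim y 63 cols 374.4 383.4 ptr at y x=0: [376.8 250.7]
 rim y 65 cols 370.0 379.1 ptr at y x=0: [372.4 249.9]
```

move_arm(jaw=[255,255,255,255,255], slide=[[0,-0.3,0],[0,-0.3,0],[0,0,0],[0,0,0],[0,0,0]], dr=[[0,0,0],[0,0,0],[0,0,0],[0,0,0],[0,0,0]])

```text
time: 9.15
position: [0.562, 0.216, 0.0526]
tool_rot: [3.122, -0.256, -0.001]
ft_force: [-5.9, -13.1, 10.6]
grip_width: 0.144
```

```bash
python3 - <<'E'
from h import *
plan(app(-32,254,52))
for c,w in [('scene',(260,155)),('top',(200,180))]:
    P=[get_image(c)[0].astype(float) for _ in range(4)]
    p=np.clip(np.mean(P,0),0,255).astype(np.uint8);save(c+'9f.png',p)
    z=p[w[1]:w[1]+45,w[0]:w[0]+60]; z=np.clip(z.astype(float)*1.6,0,255).astype(np.uint8)
    save(c+'9.png',cv2.resize(z,None,fx=12,fy=12,interpolation=cv2.INTER_CUBIC))
plan(app(-32,254,52))
E
```

```text
tool x [ 0.987 -0.163 -0.   ] y [-0.163 -0.987  0.009] z [-0.0016 -0.009  -1.    ] pos [0.562  0.216  0.0526] app [-31.5 251.6  52.6] f [ -5.94 -13.05  10.61] t 9.15 w 0.144
slide cm (tool) [-0.05 -0.24  0.05] dr deg [ 0.52  0.01 -0.06]
tool x [ 0.987 -0.163 -0.   ] y [-0.163 -0.987  0.009] z [-0.0016 -0.009  -1.    ] pos [0.562  0.2159 0.0525] app [-31.5 251.6  52.5] f [ -5.74 -12.04  10.83] t 9.55 w 0.151
slide cm (tool) [-0.05 -0.24  0.05] dr deg [ 0.52  0.01 -0.06]
```

View pics/scene9.png

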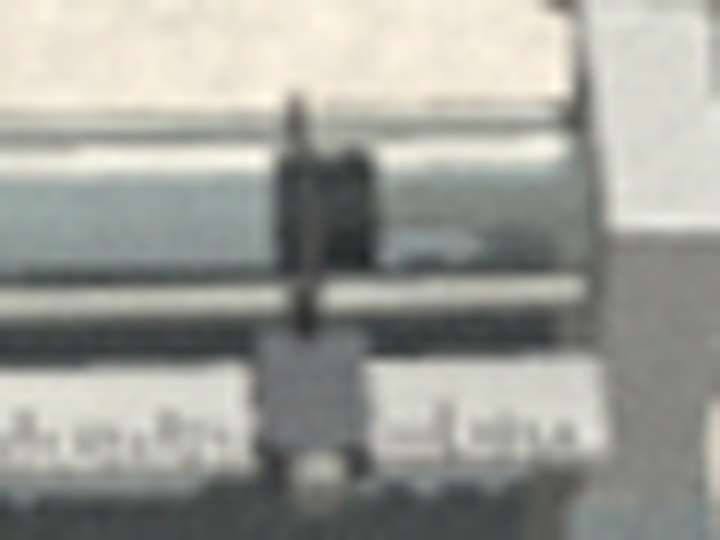

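View pics/top9.png

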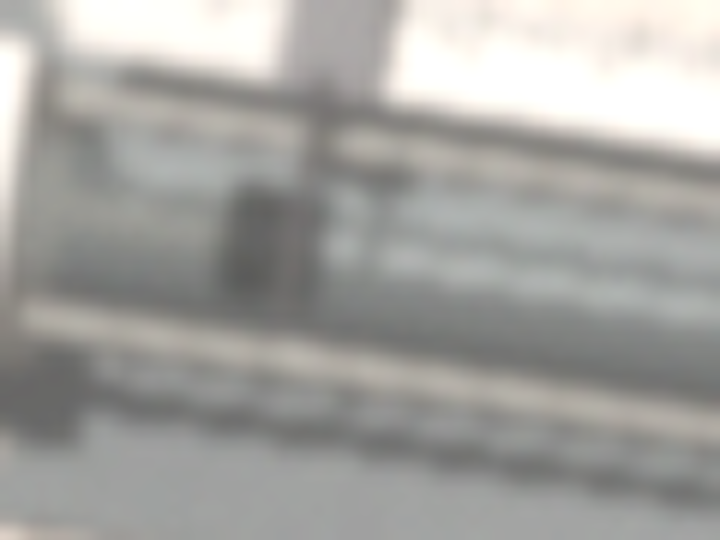

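move_arm(jaw=[255,255,255,255,255], slide=[[0,-0.2,0],[0,-0.13,0],[0,0,0],[0,0,0],[0,0,0]], dr=[[0,0,0],[0,0,0],[0,0,0],[0,0,0],[0,0,0]])

```text
time: 10.05
position: [0.5624, 0.2185, 0.0525]
tool_rot: [3.121, -0.256, -0.002]
ft_force: [-7.2, -13.6, 11.1]
grip_width: 0.146
```

```bash
python3 - <<'E'
from h import *
for c,w in [('scene',(260,155)),('top',(200,180))]:
    P=[get_image(c)[0].astype(float) for _ in range(6)]
    p=np.mean(P,0);np.save(f'pics/{c}10.npy',p)
    z=p[w[1]:w[1]+45,w[0]:w[0]+60]; z=np.clip((z-40)*1.7,0,255).astype(np.uint8)
    z=cv2.resize(z,None,fx=12,fy=12,interpolation=cv2.INTER_CUBIC)
    save(c+'10.png',z)
plan(app(-32,254,52))
E
```

```text
tool x [ 0.987 -0.163 -0.   ] y [-0.163 -0.987  0.01 ] z [-0.0022 -0.0102 -0.9999] pos [0.5624 0.2185 0.0525] app [-31.5 254.1  52.5] f [ -5.5  -14.01  12.5 ] t 10.65 w 0.145
slide cm (tool) [-0.05  0.01  0.05] dr deg [ 0.6   0.03 -0.08]
```

View pics/scene10.png

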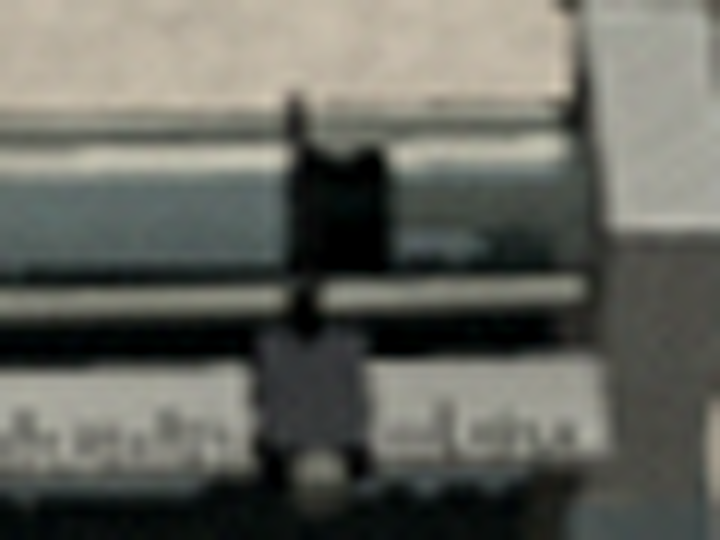

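View pics/top10.png

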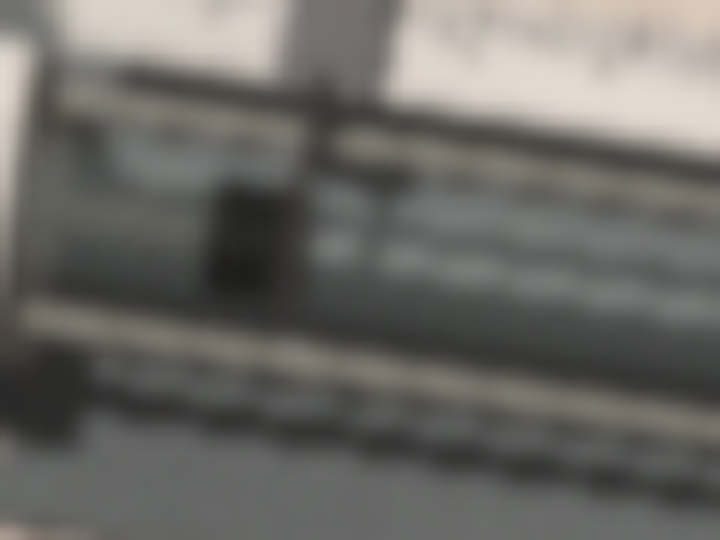

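```bash
python3 - <<'E'
from h import *
a=cv2.cvtColor(cv2.imread('pics/scene9f.png'),cv2.COLOR_BGR2RGB).astype(float).mean(2);b=np.load('pics/scene10.npy').mean(2);r=cv2.imread('pics/scene1.png').astype(float).mean(2)
def edges(im,r0,r1,c0,c1):
    p=im[r0:r1,c0:c1].mean(0);x=np.arange(c0,c1);lo=np.sort(p)[1:4].mean();L=p[:3].mean();Rr=p[-3:].mean();k=p.argmin()
    f=lambda seq,t:next((i+(p[i]-t)/(p[i]-p[i+s]) *s for i,s in seq if (p[i]-t)*(p[i+s]-t)<=0),None)
    el=f([(i,1) for i in range(0,len(p)-1)],(L+lo)/2);er=f([(i,-1) for i in range(len(p)-1,0,-1)],(Rr+lo)/2)
    return c0+el,c0+er
print('9',edges(a,170,175,275,300));print('10',edges(b,170,175,275,303));print('rest',edges(r,170,175,250,276))
K,E=ext('scene')
for y in (9,27,65,83): print(y,proj(K,E,app(0,y,78)))
# pointer col above cylinder and below
for rr in [(163,166),(178,181)]: print('ptr',rr,edges(b,rr[0],rr[1],277,293))
for y in (64,65,66): print('ptr pred',y,proj(K,E,app(-12,y,86)),proj(K,E,app(0,y,86)),proj(K,E,app(24,y,86)))
print(get_state()['time'])
E
```

```text
9 (np.float64(282.37641950567803), np.float64(290.9464646464646))
10 (np.float64(283.5109064785789), np.float64(292.035274356103))
rest (np.float64(258.58109209453954), np.float64(266.75925925925924))
9 [258.56934146 170.71150279]
27 [266.86290463 170.48704223]
65 [284.37042021 170.01321131]
83 [292.66292448 169.78877942]
ptr (163, 166) (np.float64(282.6010498687664), np.float64(285.6159152500616))
ptr (178, 181) (np.float64(283.0686040339703), np.float64(286.6511479591837))
ptr pred 64 [283.68299239 163.45118072] [284.0233001  167.57133952] [284.72052942 176.01280433]
ptr pred 65 [284.14291391 163.43874069] [284.48690355 167.55879517] [285.19167646 176.000046  ]
ptr pred 66 [284.60283439 163.4263007 ] [284.95050594 167.54625085] [285.66282241 175.98728769]
10.65
```

The profile check puts the face about 0.9 mm short of the pointer, so I nudge it out by that much.

move_arm(jaw=[255,255,255,255,255], slide=[[0,-0.1,0],[0,0,0],[0,0,0],[0,0,0],[0,0,0]], dr=[[0,0,0],[0,0,0],[0,0,0],[0,0,0],[0,0,0]])

```text
time: 11.15
position: [0.5625, 0.2192, 0.0525]
tool_rot: [3.12, -0.256, -0.002]
ft_force: [-7.3, -14.4, 13.1]
grip_width: 0.151
```

```bash
python3 - <<'E'
from h import *
b=np.mean([get_image('scene')[0].astype(float) for _ in range(6)],0);save('s11.png',b.astype(np.uint8));b=b.mean(2)
p=b[170:175,275:303].mean(0);lo=np.sort(p)[1:4].mean();t=(p[-3:].mean()+lo)/2
i=next(i for i in range(27,0,-1) if p[i-1]<t);print('hs edge',275+i-(p[i]-t)/(p[i]-p[i-1]),'face y est',9+(275+i-(p[i]-t)/(p[i]-p[i-1])-266.76)/.4607)
plan(app(-32,254,52));print(get_state()['qd'].round(4))
E
```

```text
hs edge 292.5088216761185 face y est 64.89064830935206
tool x [ 0.987 -0.163 -0.001] y [-0.163 -0.987  0.011] z [-0.0023 -0.0106 -0.9999] pos [0.5626 0.2192 0.0525] app [-31.5 254.8  52.5] f [ -6.05 -14.2   12.48] t 11.45 w 0.15
slide cm (tool) [-0.05  0.08  0.06] dr deg [ 0.62  0.03 -0.09]
[-0.0008  0.0007  0.0031 -0.0004  0.0009 -0.0007 -0.002 ]
```

View pics/s11.png

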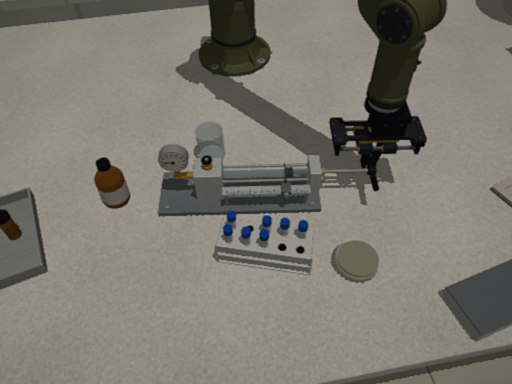

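The face estimate is 64.9 mm against 64.7 mm for the pointer. The arm is steady and holding, nothing else has moved, and the gauge needle has swung. I'm handing it in.

```bash
python3 -c "
from h import *
print(close_job())"
```

```text
the job is handed in; nothing more can be done
None
```

I pressed the vent to its stop, let it come back up, then drew the piston to the rider's pointer. I handed the job in at about 11.5 s, still holding the T-handle.

- **Vent:** it stayed at the stop for about half a second. The force reached 22.7 N with no further travel. The next picture showed the head back up and the piston still at rest.
- **Draw:** I pinched the bar beside the hub with a 40 N grip and drew it out about 56 mm in small steps.
- **Last checks:** the scene camera put the piston face at 64.9 mm and the pointer at 64.7 mm along the apparatus. The arm was steady, pulling about 15 N. The pictures show the rider, the bottle, beaker, rack and dishes where they were.
- **Disagreements:** earlier estimates of how far to draw differed by 1–2 mm between cameras, 54 to 56.5 mm. The final position rests on the scene camera, and I did not repeat the top-camera check after the last nudge of about 1 mm.

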